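Glide-test washed feeding syringes and reject the blocked one

ROBOT

A 6-joint arm with a two-finger parallel gripper is mounted at the origin on the work surface. World frame = base frame: x ahead of the robot, y to its left, z up, the work surface at z = 0. Lengths are in mm, angles in rad, forces in N, time in s.
With the tool pointing down it reaches from about 350 to 1000 mm from the base axis. Payload 7.1 kg.
Tool frame: the origin (TCP) lies midway between the tips of the shut fingers; the grasp point (between the pads) lies 19 mm behind it; z points along the fingers, y is the line along which they close (so a half turn about z gives the same grasp; the last joint's range is limited). The gripper opens to 85 mm and grips with 20 to 120 N. Pads are 22 mm wide; open, the fingers measure 114 mm over their backs; the gripper's body (76 mm by 85 mm) begins 54 mm behind the grasp point. The pads swing forward as they close: fully open they stand 13 mm farther back than shut.
Start: joints at [-1.269, 0.423, 1.63, -0, 1.089, -0.019], TCP at [197.096, -593.092, 231.319] pointing down, gripper open.
Joint ranges: [-3, 3], [-0.9, 2.11], [0.09, 2.58], [-1.31, 4.45], [0.11, 2.69], [-2.54, 2.54]. Speed limits (rad/s): [2.39, 2.39, 3.01, 3.14, 3.14, 3.14].

INTERFACE

Orientations are given as a unit quaternion [w, x, y, z].
In Python, from cell import env gives the robot as it stands. The module is installed in compiled form; this text tells all that it offers.
- The arm moves only by the tool send_rows, never from a script. Its argument "steps" is text: rows parted by semicolons, each of 7 numbers parted by spaces: the shift along the tool's x, y, z in units of 0.03 m (1.0 is 0.03 m), then the turn, a rotation vector about the tool's x, y, z in units of 6 degrees (1.0 is 6 degrees), then the opening, from 0 (shut) to 1 (fully open). A call has 1 to 5 rows; each row shifts and turns the commanded pose from where the row before left it, along the tool's axes as they then stand; what a row does not reach is not made up. A row lasts 1/12 s, in which the tool goes at most 41.7 mm and 7.16 degrees, less where a joint would pass 70% of its speed; a pose out of reach is approached as far as the arm can. A call with a number of a shift or a turn outside -1 to 1 is refused whole. A call with a gripper value outside its range is refused whole. The fingers move at their own pace and stop on an object; "grip_force" is the grip in N (left out, the last holds). Time passes only in rows, so rows that do not move let the fingers close. It gives the time, the measured TCP pose, the force, the opening and the grip force at its end, in the units of the state.
- env.read_state(): the state, without advancing time (a new reading comes with each control period).
- env.read_camera(name): name is "scene" or "top" or "wrist"; returns the picture (384x512x3 uint8, red, green, blue); there is no depth.
- env.get_calibration(name): a dict with "vertical_fov" (degrees; the focal length in pixels is half the picture's height over the tangent of half this angle, whatever the lens; pixels are square), "cx", "cy" (the principal point, pixels), "dist" ([k1, k2, p1, p2, k3] as OpenCV has them; the pictures are not rectified), "rvec" (rotation vector, rad) and "tvec" (3), from world to camera coordinates, as OpenCV has them. Camera axes: x right, y down, z forward; pixel columns grow to the right and rows downward; lengths in mm; the calibration is good to about 2 mm. A picture is of the moment at which its call begins: read the wrist's pose just before it. get_calibration takes no time and is no camera call; for the wrist camera it gives the pose at the moment of the call.
- env.finish_job(): hands the job in; it is judged then, once.
The state is a dict: "time_s": time; "joint_pos": joint angles; "qvel": joint speeds; "joint_efforts": joint torques, N m; "eef_pos": TCP position; "tcp_rot": TCP orientation; "ft_force": force on the tool from outside, world axes, zero at the start; "moment": the same for the moment, N m; "gripper_width": finger opening in mm; "gripper_force": force on a finger pad.
Only numpy, scipy, OpenCV 4.12 (cv2) and the standard library are available. Lean on these libraries where they do the work, as an engineer would, in place of code of your own. Each camera call takes 0.05 s, during which the arm holds its last target. There are 200 camera calls.

TASK

One of the three washed feeding syringes in the drain rack is blocked. Gently press each drawn plunger down its stroke: the two that glide go fully home and stay upright in their wells; where the resistance rises stop without forcing it, lift that syringe out by its barrel and put it, nozzle first, in the red reject bin. Leave everything else where it is.

Things in the scene. Friction and masses are not known exactly. Their poses are not given: they have to be found in the camera images.
- hold_a (a point): point on the axis of syringe A's clear barrel (25 mm across) to grip it at, 94 mm above the nozzle tip, 15 mm below the white flange, whose top is 18 mm above this point and which is 44 mm wide along y but flush with the barrel along x: close the fingers along x. z points from nozzle to plunger. All three look alike, stand upright in the rack's wells, about 66 g; lift 65 mm to clear the rack, 130 mm to pass over the others
- thumb_a: purple thumb disc on top of plunger A, 21 mm across and 3 mm thick; origin at the centre of its upper face, z along the plunger, upwards. Press it straight down with closed fingers; disc and ribbed rod (14 mm across) give 1 mm per 3 N on the rubber piston. The plunger is damaged if the robot presses or clamps disc or rod with more than 16 N
- plunger_a (a joint): stroke of plunger A in m: 0 drawn (disc top 53 mm above the flange top), 0.045 fully home (8 mm above it, a firm stop). Starts at 0 to 0.008, stays where left. A free one slides all the way at a steady 3 N. The blocked one does so up to 0.024, then resistance climbs 1.2 N per mm, and at 0.030, 15 mm short of home, it is solid; let go, it springs back some mm
- nozzle_a (a point): tip of the nozzle of syringe A, the lowest point on its axis; in the rack it is 12 mm above the table
- hold_b (a point): point on the axis of syringe B's clear barrel (25 mm across) to grip it at, 94 mm above the nozzle tip, 15 mm below the white flange, whose top is 18 mm above this point and which is 44 mm wide along y but flush with the barrel along x: close the fingers along x. z points from nozzle to plunger. All three look alike, stand upright in the rack's wells, about 66 g; lift 65 mm to clear the rack, 130 mm to pass over the others
- thumb_b: purple thumb disc on top of plunger B, 21 mm across and 3 mm thick; origin at the centre of its upper face, z along the plunger, upwards. Press it straight down with closed fingers; disc and ribbed rod (14 mm across) give 1 mm per 3 N on the rubber piston. The plunger is damaged if the robot presses or clamps disc or rod with more than 16 N
- plunger_b (a joint): stroke of plunger B in m: 0 drawn (disc top 53 mm above the flange top), 0.045 fully home (8 mm above it, a firm stop). Starts at 0 to 0.008, stays where left. A free one slides all the way at a steady 3 N. The blocked one does so up to 0.024, then resistance climbs 1.2 N per mm, and at 0.030, 15 mm short of home, it is solid; let go, it springs back some mm
- nozzle_b (a point): tip of the nozzle of syringe B, the lowest point on its axis; in the rack it is 12 mm above the table
- hold_c (a point): point on the axis of syringe C's clear barrel (25 mm across) to grip it at, 94 mm above the nozzle tip, 15 mm below the white flange, whose top is 18 mm above this point and which is 44 mm wide along y but flush with the barrel along x: close the fingers along x. z points from nozzle to plunger. All three look alike, stand upright in the rack's wells, about 66 g; lift 65 mm to clear the rack, 130 mm to pass over the others
- thumb_c: purple thumb disc on top of plunger C, 21 mm across and 3 mm thick; origin at the centre of its upper face, z along the plunger, upwards. Press it straight down with closed fingers; disc and ribbed rod (14 mm across) give 1 mm per 3 N on the rubber piston. The plunger is damaged if the robot presses or clamps disc or rod with more than 16 N
- plunger_c (a joint): stroke of plunger C in m: 0 drawn (disc top 53 mm above the flange top), 0.045 fully home (8 mm above it, a firm stop). Starts at 0 to 0.008, stays where left. A free one slides all the way at a steady 3 N. The blocked one does so up to 0.024, then resistance climbs 1.2 N per mm, and at 0.030, 15 mm short of home, it is solid; let go, it springs back some mm
- nozzle_c (a point): tip of the nozzle of syringe C, the lowest point on its axis; in the rack it is 12 mm above the table
- rack: white drain rack, fixed, 250 mm (its y) by 70 mm (its x), 74 mm high; origin at the centre of its underside. Three wells in a row, at 80 mm spacing along its y (y = -80, 0, +80 mm), each holding a syringe
- reject_bin: red open bin for rejects, fixed, 90 x 90 mm outside, 75 mm high, walls and floor 4 mm; origin at the centre of its underside. It stands to the left or the right of the rack
- cap_bin: grey bin of the same size on the other side, full of blue caps; not used, fixed
- bottle_1: small milk bottle with blue cap, 48 mm across, 95 mm high, loose; origin under its centre; leave alone
- bottle_2: small milk bottle with blue cap, 48 mm across, 95 mm high, loose; origin under its centre; leave alone
- bottle_3: small milk bottle with blue cap, 48 mm across, 95 mm high, loose; origin under its centre; leave alone
- marker: marker pen lying on the table, 130 mm long, 15 mm thick, along its x; origin under its middle; leave alone
- thermometer: probe thermometer lying on the table, 155 mm long along its x, 17 mm high; origin under its middle; leave alone
- label_roll: roll of paper labels, 66 mm across, 28 mm high; origin under its centre; leave alone
- beaker: glass beaker, 66 mm across, 85 mm high; origin under its centre; leave alone
Not all that is in view belongs to the job. Of the things like the reject_bin, leave any that is yellow; of the rest the smaller one is meant.

How it is judged (in metres and radians):
At the end, for the whole second after the job is handed in: Two plungers home (over 42 of 45 mm) in syringes upright within 0.12 rad, nozzles within 8 mm of their start; the blocked one in the red bin, nozzle tip inside it under 45 mm up, hold point within 85 mm of its centre, plunger 18 to 36 mm in (tried, not forced); all at rest (((value of joint plunger_a between 0.018 and 0.036 m and linear speed of each of thumb_a, thumb_b, thumb_c below 0.03 m/s and z of nozzle_a in the frame of reject_bin below 0.045 m and horizontal distance between hold_a and reject_bin below 0.085 m and x of nozzle_a in the frame of reject_bin between -0.043 and 0.043 m and y of nozzle_a in the frame of reject_bin between -0.043 and 0.043 m and value of joint each of plunger_b, plunger_c above 0.042 m and angle between each of hold_b, hold_c's own z axis and vertical below 0.12 rad and distance of each of nozzle_b, nozzle_c from where it was at the start of the episode below 0.008 m) or (value of joint plunger_b between 0.018 and 0.036 m and linear speed of each of thumb_b, thumb_a, thumb_c below 0.03 m/s and z of nozzle_b in the frame of reject_bin below 0.045 m and horizontal distance between hold_b and reject_bin below 0.085 m and x of nozzle_b in the frame of reject_bin between -0.043 and 0.043 m and y of nozzle_b in the frame of reject_bin between -0.043 and 0.043 m and value of joint each of plunger_a, plunger_c above 0.042 m and angle between each of hold_a, hold_c's own z axis and vertical below 0.12 rad and distance of each of nozzle_a, nozzle_c from where it was at the start of the episode below 0.008 m) or (value of joint plunger_c between 0.018 and 0.036 m and linear speed of each of thumb_c, thumb_a, thumb_b below 0.03 m/s and z of nozzle_c in the frame of reject_bin below 0.045 m and horizontal distance between hold_c and reject_bin below 0.085 m and x of nozzle_c in the frame of reject_bin between -0.043 and 0.043 m and y of nozzle_c in the frame of reject_bin between -0.043 and 0.043 m and value of joint each of plunger_a, plunger_b above 0.042 m and angle between each of hold_a, hold_b's own z axis and vertical below 0.12 rad and distance of each of nozzle_a, nozzle_b from where it was at the start of the episode below 0.008 m))); the robot touches nothing.
It fails at once if the robot pushes on or clamps a plunger's thumb disc or rod with more than 16 N (contact force between any of thumb_a, thumb_b, thumb_c and the fingers above 16 N or contact force between any of thumb_a, thumb_b, thumb_c and the arm above 16 N).
It fails at once if a bystander is moved by more than 30 mm (distance of any of bottle_1, bottle_2, bottle_3, marker, thermometer, label_roll, beaker from where it was at the start of the episode above 0.03 m).
It also fails if it takes over 61 s, if anything falls off the work surface, if the arm or the gripper's body presses on something with over 40 N, if the wrist force passes 120 N, or if a joint passes its speed limit or range.

## Working session

There is one attempt and no reset: what is moved stays moved. The work goes in short steps, Python scripts to look and compute and a tool call to move; the robot and the scene stay as the last step left them, time stands still between calls to the robot, and variables do not carry over. Pictures are saved under pics/ and viewed, at most 10 in all, crops included, and the job is handed in when it is done.

Besides the shell and the picture viewer there is one more tool, called as name(argument=value, ...), one argument or row to a line, values as JSON. send_rows: Moves the arm, as the interface text tells. Shifts and turns lie within -1 to 1; 1 stands for 0.03 m of shift or 6 degrees of turn. Its arguments: {"type":"object","properties":{"steps":{"type":"string"},"grip_force":{"type":"number"}},"required":["steps"]}

```bash
mkdir -p pics; python3 - <<'E'
from cell import env
import cv2
for n in("scene","top"):
    im=env.read_camera(n); cv2.imwrite(f"pics/{n}0.png",im[:,:,::-1]); print(n,env.get_calibration(n))
s=env.read_state(); print(s)
E
```

```text
scene {'vertical_fov': 45.18143716975964, 'cx': 252.61787159128662, 'cy': 192.94648164274662, 'dist': array([-0.11863221,  0.        ,  0.        ,  0.        ,  0.        ]), 'rvec': array([ 0.79111389,  2.68135666, -0.91495874]), 'tvec': array([ 430.53258671, -121.31529581, 1516.05629593])}
top {'vertical_fov': 56.632488173807104, 'cx': 249.49141834238003, 'cy': 191.3429037970108, 'dist': array([-0.04126719,  0.        ,  0.        ,  0.        ,  0.        ]), 'rvec': array([ 2.10280516, -2.15825842,  0.17050374]), 'tvec': array([  23.5315525 ,  524.07583165, 1056.45734502])}
{'time_s': 0.1, 'joint_pos': array([-1.26903288e+00,  4.23780227e-01,  1.63063229e+00, -1.31378655e-05,
        1.08857047e+00, -1.90234150e-02]), 'qvel': array([ 9.46373876e-04,  3.70207904e-05, -2.76257542e-03,  8.36889482e-04,
       -2.49435348e-04,  1.38014581e-04]), 'joint_efforts': array([-8.86425169e-04, -5.58425188e+01, -2.82444817e+01, -5.91943467e-05,
        3.01301588e-03,  4.02894912e-06]), 'eef_pos': array([ 196.92996472, -592.63909274,  230.60619034]), 'tcp_rot': array([-6.87413865e-04,  9.87163800e-01,  1.59709573e-01, -1.03708669e-04]), 'ft_force': array([ 0.10349136,  0.28878857, -0.27770894]), 'moment': array([ 0.01247074, -0.01661157, -0.00862067]), 'gripper_force': 0.0, 'gripper_width': 85.46180516043025}
```

View pics/scene0.png

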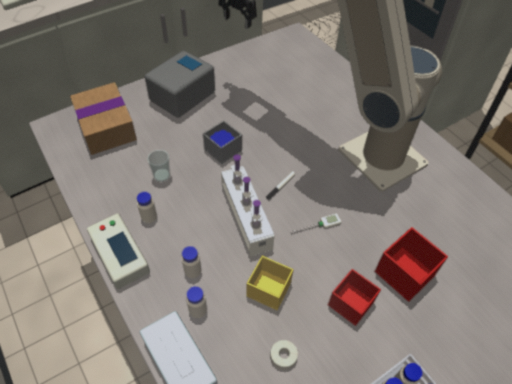

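View pics/top0.png

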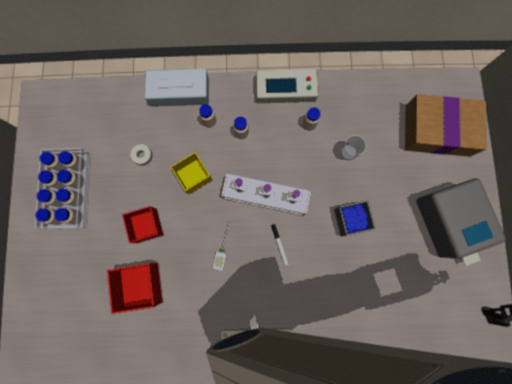

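The rack is at top (266,194), with purple discs near (239,184), (267,189) and (296,195). The small red bin is at top (143,225) and scene (355,297); the larger red bin and the yellow one are decoys. Next I'll triangulate.

```bash
cat > h.py <<'E'
import numpy as np,cv2
from cell import env
def K(c):
    f=192/np.tan(np.radians(c["vertical_fov"]/2)); return np.array([[f,0,c["cx"]],[0,f,c["cy"]],[0,0,1]])
def ray(c,uv):
    R=cv2.Rodrigues(c["rvec"])[0]; p=cv2.undistortPoints(np.array([[uv]],float),K(c),c["dist"])[0,0]
    d=R.T@np.array([p[0],p[1],1]); return -R.T@c["tvec"],d/np.linalg.norm(d)
def plane(c,uv,z):
    o,d=ray(c,uv); return o+d*(z-o[2])/d[2]
def tri(rs):
    A=0;b=0
    for o,d in rs:
        P=np.eye(3)-np.outer(d,d);A=A+P;b=b+P@o
    X=np.linalg.solve(A,b); return X,[float(np.linalg.norm((np.eye(3)-np.outer(d,d))@(X-o))) for o,d in rs]
def blobs(im,lo,hi,mn=6):
    m=cv2.inRange(cv2.cvtColor(im,cv2.COLOR_RGB2HSV),lo,hi)
    n,l,s,c=cv2.connectedComponentsWithStats(m)
    return m,[(c[i].round(1),s[i]) for i in range(1,n) if s[i][4]>=mn]
def proj(c,X): return cv2.projectPoints(np.array(X,float).reshape(-1,3),c["rvec"],c["tvec"],K(c),c["dist"])[0][:,0]
E
python3 - <<'E'
from h import *
for n in("scene","top"):
    im=cv2.imread(f"pics/{n}0.png")[:,:,::-1].copy();c=env.get_calibration(n)
    m,b=blobs(im,(132,70,40),(158,255,255)); print(n,"purple");[print(x[0],x[1]) for x in b]
    m,b=blobs(im,(0,170,60),(6,255,255),200)
    m2,b2=blobs(im,(172,170,60),(180,255,255),50)
    print("red",b,b2)
c=env.get_calibration("top");im=cv2.imread("pics/top0.png")
g=cv2.resize(im[145:255,110:320],None,fx=3.8,fy=3.8,interpolation=cv2.INTER_CUBIC);cv2.imwrite("pics/crop.png",g)
E
```

```text
scene purple
[ 99.4 107.2] [ 76  97  49  22 454]
[236.4 157.4] [233 154   7   8  41]
[246.1 179.7] [243 177   7   7  33]
[256.5 203.2] [254 200   6   8  35]
red [(array([409.9, 263.2]), array([ 376,  229,   71,   71, 2594], dtype=int32)), (array([355.8, 296.6]), array([ 334,  271,   46,   53, 1224], dtype=int32))] []
top purple
[451.4 122.2] [444  97  16  51 797]
[238.4 181.6] [235 178   7   8  39]
[267.  187.2] [264 184   7   7  41]
[295.9 193.1] [293 190   7   7  39]
red [(array([142.2, 224.5]), array([123, 207,  37,  35, 804], dtype=int32)), (array([133.8, 286.7]), array([ 108,  264,   47,   49, 1514], dtype=int32))] []
```

View pics/crop.png

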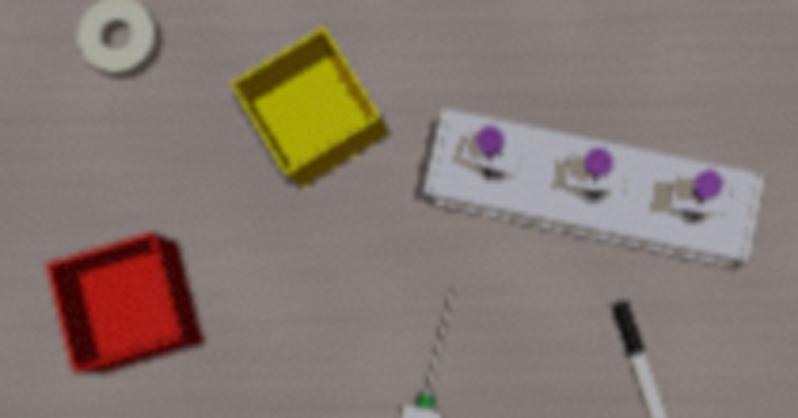

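The crop shows the rack's top corners at crop (442,110), (762,178) and (425,192). The discs are at (490,141), (598,162) and (708,184). The red bin's rim corners are at (48,263), (157,234) and (75,372).

```bash
python3 - <<'E'
from h import *
cs=env.get_calibration("scene");ct=env.get_calibration("top")
S=[(236.4,157.4),(246.1,179.7),(256.5,203.2)];T=[(295.9,193.1),(267,187.2),(238.4,181.6)]
P=[]
for s,t in zip(S,T):
    X,e=tri([ray(cs,s),ray(ct,t)]);P.append(X);print(X.round(1),np.round(e,1))
P=np.array(P)
d=P[2]-P[0];print("row len",np.linalg.norm(d[:2]),"yaw of rack y",np.degrees(np.arctan2(-d[0],d[1])))
f=lambda u,v:((u+.5)/3.8-.5+110,(v+.5)/3.8-.5+145)
q=[plane(ct,f(*p),74) for p in[(442,110),(762,178),(425,192),(742,263)]]
print("rack corners",np.round(q,1),np.linalg.norm(q[0]-q[1]),np.linalg.norm(q[0]-q[2]),np.mean(q[:2]+q[2:],0))
b=[plane(ct,f(*p),75) for p in[(48,263),(157,234),(75,372)]]
print("bin",np.round(b,1),np.linalg.norm(b[0]-b[1]),np.linalg.norm(b[0]-b[2]),(b[1]+b[2])/2)
E
```

```text
[ 494.3 -116.6  175.6] [0.3 0.3]
[513.1 -38.8 171.4] [0.1 0.1]
[531.4  39.1 168.5] [0.1 0.1]
row len 160.04657236603353 yaw of rack y -13.396310679579129
rack corners [[ 575.9   79.7   74. ]
 [ 514.2 -172.3   74. ]
 [ 510.1   94.1   74. ]
 [ 447.3 -153.1   74. ]] 259.4400209641271 67.40146028779151 [511.87104111 -37.90273912  74.        ]
bin [[461.2 392.4  75. ]
 [482.  306.1  75. ]
 [375.5 368.4  75. ]] 88.7750102437605 88.9941165690519 [428.7588829 337.2413258  75.       ]
```

send_rows(
  steps="0 0 0 0 0 -0.97 0;0 0 0 0 0 -0.97 0;0 0 0 0 0 -0.97 0;0 0 0 0 0 -0.97 0;0 0 0 0 0 -0.97 0",
)

```text
time_s: 0.52
eef_pos: [197.0, -592.8, 230.8]
tcp_rot: [-0.0, 0.914, 0.405, 0.0]
ft_force: [-1.5, -0.4, -0.4]
gripper_width: 25.2
gripper_force: 0.0
```

send_rows(
  steps="0 0 0 0 0 -0.97 0;0 0 0 0 0 -0.97 0;0 0 0 0 0 -0.97 0;0 0 0 0 0 -0.97 0;0 0 0 0 0 -0.97 0",
)

```text
time_s: 0.93
eef_pos: [197.0, -592.8, 230.8]
tcp_rot: [-0.0, 0.783, 0.622, 0.0]
ft_force: [0.3, -0.9, 0.4]
gripper_width: 0.0
gripper_force: 0.0
```

send_rows(
  steps="0.936 0.098 0 0 0 0 0;0.936 0.098 0 0 0 0 0;0.936 0.098 0 0 0 0 0;0.936 0.098 0 0 0 0 0;0.936 0.098 0 0 0 0 0",
)

```text
time_s: 1.35
eef_pos: [244.0, -458.4, 230.9]
tcp_rot: [-0.0, 0.785, 0.62, 0.0]
ft_force: [1.1, -0.3, 0.2]
gripper_width: -0.1
gripper_force: 0.0
```

send_rows(
  steps="0.936 0.098 0 0 0 0 0;0.936 0.098 0 0 0 0 0;0.936 0.098 0 0 0 0 0;0.936 0.098 0 0 0 0 0;0.936 0.098 0 0 0 0 0",
)

```text
time_s: 1.77
eef_pos: [290.9, -325.3, 231.1]
tcp_rot: [-0.0, 0.785, 0.62, 0.0]
ft_force: [0.4, -0.2, -0.2]
gripper_width: 0.0
gripper_force: 0.0
```

send_rows(
  steps="0.936 0.098 0 0 0 0 0;0.745 0.488 0 0 0 0 0;0.745 0.488 0 0 0 0 0;0.745 0.488 0 0 0 0 0;0.745 0.488 0 0 0 0 0",
)

```text
time_s: 2.18
eef_pos: [378.5, -225.6, 231.3]
tcp_rot: [-0.0, 0.785, 0.62, -0.0]
ft_force: [0.7, -0.8, 1.1]
gripper_width: -0.2
gripper_force: 0.0
```

send_rows(
  steps="0.745 0.488 0 0 0 0 0;0.745 0.488 0 0 0 0 0;0 0 0 0 0 0 0;0 0 0 0 0 0 0",
)

```text
time_s: 2.52
eef_pos: [417.2, -189.2, 231.0]
tcp_rot: [-0.0, 0.784, 0.621, -0.0]
ft_force: [-0.3, -0.4, 1.0]
gripper_width: 0.1
gripper_force: 0.0
```

send_rows(
  steps="0.738 0.485 0 0 0 0 0;0.738 0.485 0 0 0 0 0;0.738 0.485 0 0 0 0 0;0.738 0.485 0 0 0 0 0;0 0 0 0 0 0 0",
)

```text
time_s: 2.93
eef_pos: [496.2, -116.3, 231.4]
tcp_rot: [0.0, 0.785, 0.62, 0.001]
ft_force: [0.2, -1.4, 1.4]
gripper_width: -0.2
gripper_force: 0.0
```

send_rows(
  steps="0 0 0.5 0 0 0 0;0 0 0.5 0 0 0 0;0 0 0 0 0 0 0;0 0 0 0 0 0 0",
)

```text
time_s: 3.27
eef_pos: [492.6, -118.2, 200.7]
tcp_rot: [-0.001, 0.785, 0.619, -0.001]
ft_force: [0.7, 0.1, 0.1]
gripper_width: 0.1
gripper_force: 0.0
```

```bash
python3 - <<'E'
from h import *
s=env.read_state();c=env.get_calibration("wrist");im=env.read_camera("wrist")
print(s["eef_pos"],s["ft_force"])
cv2.imwrite("pics/w1.png",im[:,:,::-1])
m,b=blobs(im,(132,70,40),(158,255,255),30)
for x in b: print(x[0],x[1])
print(proj(c,[[494.3,-116.6,176],[513,-38.8,171],[531.4,39.1,168]]), proj(c,[s["eef_pos"]]))
E
```

```text
[ 492.55537347 -118.17351165  200.74221455] [0.7385056  0.09347766 0.10016362]
[254.2  88. ] [238  71  34  35 949]
[254.2 207.4] [239 185  31  39 594]
[[254.22771835 214.2948932 ]
 [254.7542634   88.78126312]
 [254.75402159 -55.1578098 ]] [[252.07592705 232.65352019]]
```

View pics/w1.png

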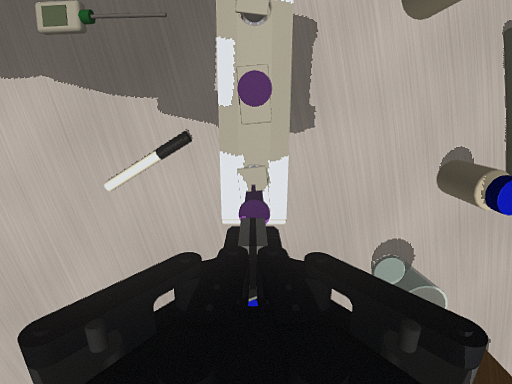

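The wrist view shows the middle disc at (254,88), which agrees with the prediction (254.8,88.8). The right disc is directly under the fingers at (254,210). I'll descend gently.

send_rows(
  steps="0.065 0.043 0.3 0 0 0 0;0 0 0.2 0 0 0 0;0 0 0.1 0 0 0 0;0 0 0 0 0 0 0;0 0 0 0 0 0 0",
)

```text
time_s: 3.73
eef_pos: [495.5, -115.8, 183.1]
tcp_rot: [-0.0, 0.785, 0.62, -0.0]
ft_force: [-0.5, 0.0, 0.3]
gripper_width: 0.2
gripper_force: 0.0
```

send_rows(
  steps="0 0 0.07 0 0 0 0;0 0 0.07 0 0 0 0;0 0 0.07 0 0 0 0;0 0 0.07 0 0 0 0;0 0 0.07 0 0 0 0",
)

```text
time_s: 4.15
eef_pos: [496.0, -115.9, 172.9]
tcp_rot: [0.0, 0.785, 0.62, 0.0]
ft_force: [0.6, 1.0, 3.2]
gripper_width: 0.0
gripper_force: 1.5
```

send_rows(
  steps="0 0 0.07 0 0 0 0;0 0 0.07 0 0 0 0;0 0 0 0 0 0 0",
)

```text
time_s: 4.4
eef_pos: [495.6, -115.8, 168.3]
tcp_rot: [-0.0, 0.785, 0.62, -0.0]
ft_force: [-0.6, -0.4, 2.4]
gripper_width: -0.2
gripper_force: 1.3
```

send_rows(
  steps="0 0 0.07 0 0 0 0;0 0 0.07 0 0 0 0;0 0 0.07 0 0 0 0;0 0 0.07 0 0 0 0;0 0 0.07 0 0 0 0",
)

```text
time_s: 4.82
eef_pos: [495.7, -115.9, 157.9]
tcp_rot: [0.0, 0.785, 0.62, 0.0]
ft_force: [-0.3, -0.5, 3.7]
gripper_width: -0.2
gripper_force: 1.5
```

send_rows(
  steps="0 0 0.07 0 0 0 0;0 0 0.07 0 0 0 0;0 0 0.07 0 0 0 0;0 0 0.07 0 0 0 0;0 0 0 0 0 0 0",
)

```text
time_s: 5.23
eef_pos: [495.4, -115.8, 149.3]
tcp_rot: [-0.0, 0.785, 0.62, -0.0]
ft_force: [1.0, 0.1, 2.1]
gripper_width: 0.4
gripper_force: 1.2
```

send_rows(
  steps="0 0 0.05 0 0 0 0;0 0 0.05 0 0 0 0;0 0 0 0 0 0 0",
)

```text
time_s: 5.48
eef_pos: [495.5, -115.8, 146.5]
tcp_rot: [-0.0, 0.785, 0.62, -0.0]
ft_force: [0.4, 0.2, 2.7]
gripper_width: 0.2
gripper_force: 1.3
```

send_rows(
  steps="0 0 0.08 0 0 0 0;0 0 0.08 0 0 0 0;0 0 0.08 0 0 0 0;0 0 0.07 0 0 0 0;0 0 0.05 0 0 0 0",
)

```text
time_s: 5.9
eef_pos: [495.6, -115.8, 135.6]
tcp_rot: [-0.0, 0.785, 0.62, -0.0]
ft_force: [-0.7, -0.1, 3.9]
gripper_width: 0.1
gripper_force: 1.5
```

send_rows(
  steps="0 0 0.03 0 0 0 0;0 0 0.03 0 0 0 0;0 0 0 0 0 0 0",
)

```text
time_s: 6.15
eef_pos: [495.6, -115.9, 133.9]
tcp_rot: [-0.0, 0.785, 0.62, -0.0]
ft_force: [1.2, -0.2, 3.0]
gripper_width: 0.1
gripper_force: 1.3
```

Continue in 1 mm steps until the force shows the home stop.

send_rows(
  steps="0 0 0.04 0 0 0 0;0 0 0.03 0 0 0 0;0 0 0 0 0 0 0",
)

```text
time_s: 6.4
eef_pos: [495.6, -115.9, 131.9]
tcp_rot: [-0.0, 0.785, 0.62, -0.0]
ft_force: [0.4, -0.5, 3.7]
gripper_width: -0.0
gripper_force: 1.3
```

send_rows(
  steps="0 0 0.035 0 0 0 0;0 0 0 0 0 0 0",
)

```text
time_s: 6.57
eef_pos: [495.6, -115.8, 130.9]
tcp_rot: [-0.0, 0.785, 0.62, -0.0]
ft_force: [-0.7, -0.8, 2.7]
gripper_width: -0.0
gripper_force: 1.7
```

send_rows(
  steps="0 0 0.035 0 0 0 0;0 0 0 0 0 0 0;0 0 0 0 0 0 0",
)

```text
time_s: 6.82
eef_pos: [495.9, -115.9, 130.1]
tcp_rot: [0.0, 0.785, 0.62, 0.0]
ft_force: [-0.6, -0.2, 5.2]
gripper_width: -0.2
gripper_force: 2.8
```

Syringe right: home (force rises at 130). Next, the middle one.

send_rows(
  steps="0 0 -0.8 0 0 0 0;0 0 -1 0 0 0 0;0 0 -0.2 0 0 0 0;0.66 0 0 0 0 0 0;0.66 0 0 0 0 0 0",
)

```text
time_s: 7.23
eef_pos: [504.9, -77.6, 190.3]
tcp_rot: [0.0, 0.786, 0.619, 0.0]
ft_force: [0.3, -0.1, -0.7]
gripper_width: 0.1
gripper_force: 0.0
```

send_rows(
  steps="0.66 0 0 0 0 0 0;0.66 0 0 0 0 0 0;0 0 0 0 0 0 0;0 0 0.4 0 0 0 0;0 0 0 0 0 0 0",
)

```text
time_s: 7.65
eef_pos: [512.6, -38.7, 176.1]
tcp_rot: [-0.001, 0.785, 0.62, -0.001]
ft_force: [-0.9, -0.0, -0.5]
gripper_width: 0.1
gripper_force: 0.0
```

send_rows(
  steps="0 0 0.07 0 0 0 0;0 0 0.07 0 0 0 0;0 0 0.07 0 0 0 0;0 0 0.07 0 0 0 0;0 0 0 0 0 0 0",
)

```text
time_s: 8.07
eef_pos: [514.1, -39.1, 169.5]
tcp_rot: [0.0, 0.785, 0.619, 0.0]
ft_force: [-0.7, -0.1, 2.9]
gripper_width: 0.1
gripper_force: 1.2
```

send_rows(
  steps="0 0 0.07 0 0 0 0;0 0 0.07 0 0 0 0;0 0 0.07 0 0 0 0;0 0 0 0 0 0 0;0 0 0 0 0 0 0",
)

```text
time_s: 8.48
eef_pos: [514.0, -38.8, 163.1]
tcp_rot: [-0.0, 0.785, 0.62, -0.0]
ft_force: [1.2, 0.0, 2.7]
gripper_width: -0.2
gripper_force: 1.0
```

send_rows(
  steps="0 0 0.07 0 0 0 0;0 0 0.07 0 0 0 0;0 0 0.07 0 0 0 0;0 0 0.07 0 0 0 0;0 0 0.07 0 0 0 0",
)

```text
time_s: 8.9
eef_pos: [514.1, -38.8, 152.5]
tcp_rot: [-0.0, 0.785, 0.62, -0.0]
ft_force: [0.3, -0.0, 3.0]
gripper_width: 0.1
gripper_force: 1.5
```

send_rows(
  steps="0 0 0.07 0 0 0 0;0 0 0.07 0 0 0 0;0 0 0 0 0 0 0;0 0 0 0 0 0 0",
)

```text
time_s: 9.23
eef_pos: [514.2, -38.8, 148.5]
tcp_rot: [0.0, 0.785, 0.62, 0.0]
ft_force: [-0.9, -0.7, 5.6]
gripper_width: 0.0
gripper_force: 2.3
```

send_rows(
  steps="0 0 0.04 0 0 0 0;0 0 0 0 0 0 0;0 0 0 0 0 0 0",
)

```text
time_s: 9.48
eef_pos: [514.3, -38.9, 147.5]
tcp_rot: [0.0, 0.785, 0.62, 0.0]
ft_force: [-0.6, 0.1, 5.8]
gripper_width: -0.1
gripper_force: 3.0
```

send_rows(
  steps="0 0 0.035 0 0 0 0;0 0 0 0 0 0 0;0 0 0 0 0 0 0",
)

```text
time_s: 9.73
eef_pos: [514.4, -38.9, 146.6]
tcp_rot: [0.0, 0.785, 0.62, 0.0]
ft_force: [0.2, -0.4, 6.5]
gripper_width: 0.4
gripper_force: 3.4
```

The middle one is blocked. I'll release it and press the left one.

send_rows(
  steps="0 0 -0.3 0 0 0 0;0 0 -0.8 0 0 0 0;0 0 -0.4 0 0 0 0;0.66 0 0 0 0 0 0;0.66 0 0 0 0 0 0",
)

```text
time_s: 10.15
eef_pos: [523.6, -0.4, 192.4]
tcp_rot: [0.0, 0.786, 0.619, 0.001]
ft_force: [-0.1, 0.2, -0.1]
gripper_width: -0.1
gripper_force: 0.0
```

send_rows(
  steps="0.66 0 0 0 0 0 0;0.69 0 0 0 0 0 0;0 0 0 0 0 0 0;0 0 0.5 0 0 0 0;0 0 0 0 0 0 0",
)

```text
time_s: 10.57
eef_pos: [531.0, 39.1, 174.6]
tcp_rot: [-0.001, 0.785, 0.62, -0.001]
ft_force: [-0.1, -0.0, 0.2]
gripper_width: -0.3
gripper_force: 0.0
```

send_rows(
  steps="0 0 0.07 0 0 0 0;0 0 0.07 0 0 0 0;0 0 0.07 0 0 0 0;0 0 0.07 0 0 0 0;0 0 0.07 0 0 0 0",
)

```text
time_s: 10.98
eef_pos: [533.0, 38.8, 166.2]
tcp_rot: [0.0, 0.785, 0.619, 0.0]
ft_force: [-0.1, -0.3, 2.3]
gripper_width: -0.2
gripper_force: 1.5
```

send_rows(
  steps="0 0 0.07 0 0 0 0;0 0 0.07 0 0 0 0;0 0 0.07 0 0 0 0;0 0 0.07 0 0 0 0;0 0 0 0 0 0 0",
)

```text
time_s: 11.4
eef_pos: [532.5, 39.1, 157.0]
tcp_rot: [-0.0, 0.785, 0.62, -0.0]
ft_force: [-0.6, 0.3, 3.5]
gripper_width: -0.2
gripper_force: 1.3
```

send_rows(
  steps="0 0 0.08 0 0 0 0;0 0 0.08 0 0 0 0;0 0 0.08 0 0 0 0;0 0 0.08 0 0 0 0;0 0 0 0 0 0 0",
)

```text
time_s: 11.82
eef_pos: [532.3, 39.1, 147.2]
tcp_rot: [-0.0, 0.785, 0.62, -0.0]
ft_force: [0.4, -0.2, 2.2]
gripper_width: 0.3
gripper_force: 1.2
```

send_rows(
  steps="0 0 0.05 0 0 0 0;0 0 0 0 0 0 0",
)

```text
time_s: 11.98
eef_pos: [532.6, 39.1, 146.0]
tcp_rot: [-0.0, 0.785, 0.62, -0.0]
ft_force: [0.4, -0.5, 3.1]
gripper_width: -0.1
gripper_force: 1.3
```

send_rows(
  steps="0 0 0.08 0 0 0 0;0 0 0.08 0 0 0 0;0 0 0.08 0 0 0 0;0 0 0.08 0 0 0 0;0 0 0.05 0 0 0 0",
)

```text
time_s: 12.4
eef_pos: [532.5, 39.1, 134.8]
tcp_rot: [-0.0, 0.785, 0.62, -0.0]
ft_force: [0.3, -0.1, 4.1]
gripper_width: -0.1
gripper_force: 1.5
```

send_rows(
  steps="0 0 0.04 0 0 0 0;0 0 0.03 0 0 0 0;0 0 0 0 0 0 0;0 0 0 0 0 0 0",
)

```text
time_s: 12.73
eef_pos: [532.6, 39.1, 133.0]
tcp_rot: [-0.0, 0.785, 0.62, -0.0]
ft_force: [0.1, -0.1, 2.6]
gripper_width: 0.1
gripper_force: 1.0
```

send_rows(
  steps="0 0 0.03 0 0 0 0;0 0 0 0 0 0 0;0 0 0 0 0 0 0",
)

```text
time_s: 12.98
eef_pos: [532.6, 39.1, 132.2]
tcp_rot: [0.0, 0.785, 0.62, 0.0]
ft_force: [0.0, 0.2, 2.4]
gripper_width: 0.3
gripper_force: 1.3
```

send_rows(
  steps="0 0 0.04 0 0 0 0;0 0 0 0 0 0 0;0 0 0 0 0 0 0",
)

```text
time_s: 13.23
eef_pos: [532.7, 39.1, 131.0]
tcp_rot: [0.0, 0.785, 0.62, 0.0]
ft_force: [0.1, -1.2, 3.7]
gripper_width: -0.2
gripper_force: 1.6
```

send_rows(
  steps="0 0 0.035 0 0 0 0;0 0 0 0 0 0 0;0 0 0 0 0 0 0",
)

```text
time_s: 13.48
eef_pos: [532.9, 39.1, 130.2]
tcp_rot: [0.0, 0.785, 0.62, 0.0]
ft_force: [0.5, -0.4, 6.4]
gripper_width: 0.2
gripper_force: 2.8
```

The left one is home too. I'll rise, move over the middle syringe with the fingers open, and measure its disc height.

send_rows(
  steps="0 0 -1 0 0 0 0;0 0 -1 0 0 0 0;0 0 -1 0 0 0 0.7;-0.66 0 -0.5 0 0 0 0.7;-0.66 0 0 0 0 0 0.7",
)

```text
time_s: 13.9
eef_pos: [525.4, 0.8, 238.4]
tcp_rot: [0.002, 0.784, 0.62, 0.002]
ft_force: [0.8, -0.9, 0.1]
gripper_width: 35.6
gripper_force: 0.0
```

send_rows(
  steps="-0.66 0 0 0 0 0 0.7;-0.69 0 0 0 0 0 0.7;0 0 0 0 0 0 0.7;0 0 0 0 0 0 0.7",
)

```text
time_s: 14.23
eef_pos: [513.6, -39.4, 234.6]
tcp_rot: [-0.0, 0.785, 0.619, -0.0]
ft_force: [0.2, 1.0, 0.2]
gripper_width: 59.9
gripper_force: 0.0
```

```bash
python3 - <<'E'
from h import *
s=env.read_state();print(s["eef_pos"],s["gripper_width"])
C={};B={}
for n in("wrist","scene","top"):
    C[n]=env.get_calibration(n);im=env.read_camera(n)
    cv2.imwrite(f"pics/{n}2.png",im[:,:,::-1])
    m,B[n]=blobs(im,(132,70,40),(158,255,255),10)
    print(n);[print(x[0],x[1]) for x in B[n]]
    print("pred",proj(C[n],[[514,-38.8,z] for z in(149,153,157)]).round(1))
    print("free home",proj(C[n],[[495.5,-116,130],[532.4,39.1,130]]).round(1))
E
```

```text
[513.55746447 -39.35820462 234.5656995 ] 59.867392462821144
wrist
[252.9  96.2] [242  85  23  24 443]
[251.3 190.7] [240 178  24  25 421]
[251.4 260.4] [242 252  20  18 292]
pred [[252.7 191.1]
 [252.7 192.4]
 [252.7 193.7]]
free home [[252.6 259.4]
 [252.5  98.4]]
scene
[ 99.4 107.2] [ 76  97  49  22 452]
[237.2 168.2] [235 166   5   5  19]
[246.1 185.3] [243 183   7   7  32]
[256.  211.3] [254 210   5   4  18]
pred [[245.7 185.1]
 [245.7 184.2]
 [245.7 183.3]]
free home [[236.5 168.7]
 [255.8 212.1]]
top
[451.4 122.2] [444  97  16  51 795]
pred [[266.7 188.3]
 [266.7 188.1]
 [266.8 187.8]]
free home [[293.8 195.2]
 [238.9 183.9]]
```

View pics/wrist2.png

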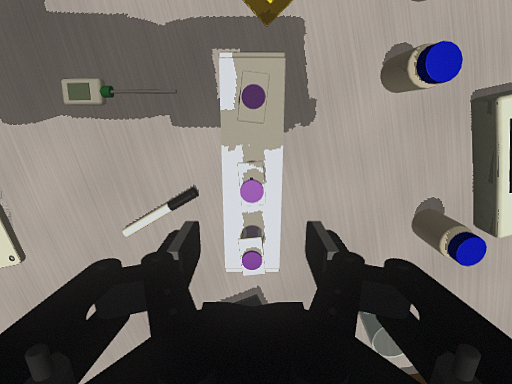

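The wrist view shows the middle disc at (251,191), centred between the open fingers, with its top at about 150 mm. That leaves room for the palm. I'll descend and grip.

send_rows(
  steps="0 0 0.9 0 0 0 0.7;0 0 0.9 0 0 0 0.7;0 0 0.9 0 0 0 0.7;0 0 0.9 0 0 0 0.7;0 0 0.7 0 0 0 0.7",
)

```text
time_s: 14.8
eef_pos: [513.5, -37.8, 103.9]
tcp_rot: [-0.001, 0.785, 0.62, -0.001]
ft_force: [-0.1, 0.1, 0.0]
gripper_width: 59.6
gripper_force: 0.0
```

send_rows(
  steps="0 0 0.3 0 0 0 0.7;0 0 0.2 0 0 0 0.7;0 0 0 0 0 0 0.7;0 0 0 0 0 0 0.7",
  grip_force=30,
)

```text
time_s: 15.13
eef_pos: [514.7, -38.6, 91.5]
tcp_rot: [0.0, 0.785, 0.62, 0.0]
ft_force: [0.3, 0.3, 0.9]
gripper_width: 60.0
gripper_force: 0.0
```

send_rows(
  steps="0 0 0 0 0 0 0.4;0 0 0 0 0 0 0.3;0 0 0 0 0 0 0.2;0 0 0 0 0 0 0.1;0 0 0 0 0 0 0",
)

```text
time_s: 15.55
eef_pos: [514.5, -38.9, 92.0]
tcp_rot: [0.0, 0.785, 0.62, 0.001]
ft_force: [-1.2, 0.6, 6.4]
gripper_width: 25.0
gripper_force: 28.9
```

send_rows(
  steps="0 0 0 0 0 0 0;0 0 0 0 0 0 0;0 0 0 0 0 0 0;0 0 0 0 0 0 0",
)

```text
time_s: 15.88
eef_pos: [514.5, -38.9, 91.9]
tcp_rot: [0.0, 0.785, 0.62, 0.001]
ft_force: [-0.9, 0.9, 6.6]
gripper_width: 25.2
gripper_force: 28.9
```

send_rows(
  steps="0 0 -0.3 0 0 0 0;0 0 -0.6 0 0 0 0;0 0 -0.8 0 0 0 0;0 0 -0.8 0 0 0 0;0 0 -0.8 0 0 0 0",
  grip_force=35,
)

```text
time_s: 16.3
eef_pos: [513.8, -38.9, 191.5]
tcp_rot: [0.0, 0.785, 0.62, -0.0]
ft_force: [0.4, -0.2, -1.4]
gripper_width: 24.8
gripper_force: 34.2
```

send_rows(
  steps="0 0 -0.8 0 0 0 0;0 0 -0.5 0 0 0 0;0 0 -0.2 0 0 0 0;0 0 0 0 0 0 0;0 0 0 0 0 0 0",
)

```text
time_s: 16.72
eef_pos: [513.7, -38.8, 234.7]
tcp_rot: [-0.0, 0.785, 0.62, -0.0]
ft_force: [0.2, -0.4, -0.3]
gripper_width: 24.6
gripper_force: 34.3
```

```bash
python3 - <<'E'
from h import *
s=env.read_state();print(s["eef_pos"],s["gripper_width"],s["ft_force"])
im=env.read_camera("scene");cv2.imwrite("pics/s3.png",cv2.resize(im[100:340,160:440,::-1],None,fx=2.5,fy=2.5))
E
```

```text
[513.67026245 -38.8368153  234.7178584 ] 24.613995128376274 [ 0.23622352 -0.41038364 -0.334107  ]
```

View pics/s3.png

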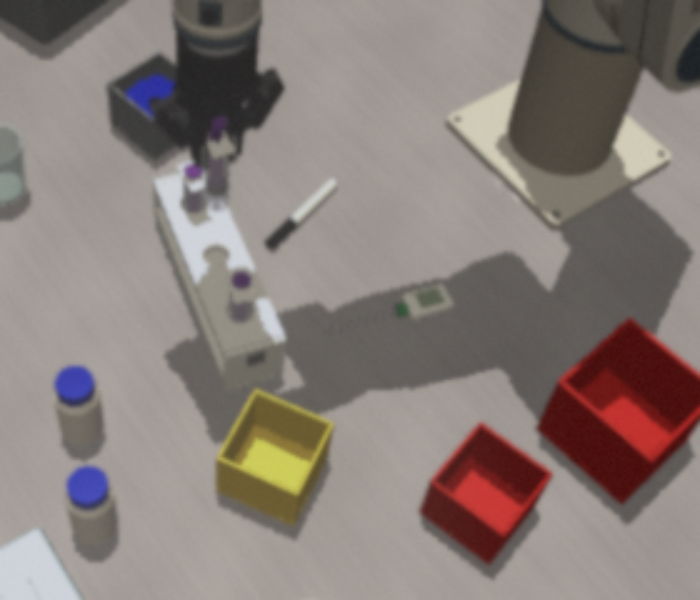

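The syringe hangs upright in the gripper at crop (215,160). The other two stand home in their wells, and the middle well (215,255) is empty. Next I'll carry it to the small red bin at crop (485,490).

send_rows(
  steps="0.4 -0.2 0 0 0 0 0;0.769 -0.379 0 0 0 0 0;0.769 -0.379 0 0 0 0 0;0.769 -0.379 0 0 0 0 0;0.769 -0.379 0 0 0 0 0",
)

```text
time_s: 17.18
eef_pos: [486.7, 76.0, 233.6]
tcp_rot: [-0.001, 0.785, 0.619, -0.001]
ft_force: [0.0, 0.5, 0.1]
gripper_width: 24.6
gripper_force: 34.3
```

send_rows(
  steps="0.769 -0.379 0 0 0 0 0;0.769 -0.379 0 0 0 0 0;0.769 -0.379 0 0 0 0 0;0.769 -0.379 0 0 0 0 0;0.769 -0.379 0 0 0 0 0",
)

```text
time_s: 17.6
eef_pos: [458.1, 201.4, 233.6]
tcp_rot: [-0.0, 0.785, 0.62, -0.001]
ft_force: [-0.6, -0.3, -1.0]
gripper_width: 24.5
gripper_force: 34.3
```

send_rows(
  steps="0.769 -0.379 0 0 0 0 0;0.769 -0.379 0 0 0 0 0;0.769 -0.379 0 0 0 0 0;0.769 -0.379 0 0 0 0 0;0.5 -0.24 0 0 0 0 0",
)

```text
time_s: 18.02
eef_pos: [431.5, 318.6, 233.5]
tcp_rot: [-0.0, 0.785, 0.62, -0.001]
ft_force: [0.4, -0.1, -1.0]
gripper_width: 24.9
gripper_force: 34.3
```

send_rows(
  steps="0.3 -0.15 0 0 0 0 0;0.2 -0.1 0 0 0 0 0;0 0 0 0 0 0 0;0 0 0 0 0 0 0;0 0 0 0 0 0 0",
)

```text
time_s: 18.43
eef_pos: [429.5, 332.0, 234.7]
tcp_rot: [0.0, 0.785, 0.619, -0.0]
ft_force: [0.0, 0.0, -0.8]
gripper_width: 24.6
gripper_force: 34.3
```

send_rows(
  steps="0.16 -0.06 0.4 0 0 0 0;0 0 0.8 0 0 0 0;0 0 0.8 0 0 0 0;0 0 0.8 0 0 0 0;0 0 0.6 0 0 0 0",
)

```text
time_s: 18.85
eef_pos: [428.3, 336.9, 130.5]
tcp_rot: [-0.0, 0.785, 0.619, -0.001]
ft_force: [0.1, 0.0, -0.3]
gripper_width: 25.0
gripper_force: 34.3
```

send_rows(
  steps="0 0 0.6 0 0 0 0;0 0 0.4 0 0 0 0;0 0 0.3 0 0 0 0;0 0 0.15 0 0 0 0;0 0 0 0 0 0 0",
)

```text
time_s: 19.27
eef_pos: [428.7, 337.6, 88.6]
tcp_rot: [-0.0, 0.785, 0.619, -0.001]
ft_force: [1.0, 0.7, -0.4]
gripper_width: 24.3
gripper_force: 34.3
```

send_rows(
  steps="0 0 0 0 0 0 0;0 0 0.03 0 0 0 0;0 0 0 0 0 0 0;0 0 0 0 0 0 0",
)

```text
time_s: 19.6
eef_pos: [429.2, 338.2, 89.2]
tcp_rot: [0.0, 0.785, 0.62, 0.001]
ft_force: [-0.3, 0.1, -1.4]
gripper_width: 24.5
gripper_force: 34.3
```

```bash
python3 - <<'E'
from h import *
im=env.read_camera("scene");cv2.imwrite("pics/s4.png",cv2.resize(im[200:350,280:480,::-1],None,fx=3,fy=3))
E
```

```text
(no output)
```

View pics/s4.png

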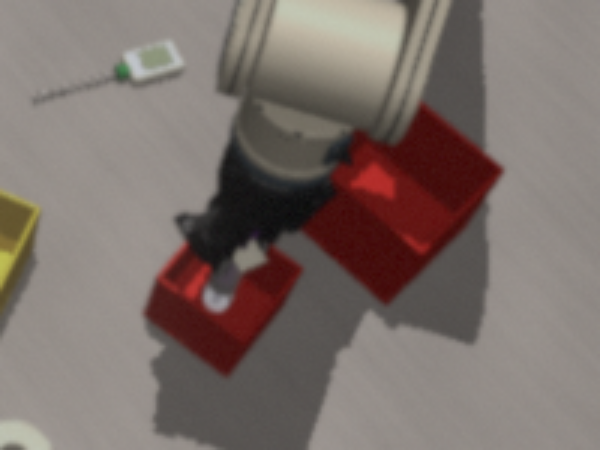

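The syringe stands inside the small red bin at crop (220,295). I'll lower it a little, release and withdraw.

send_rows(
  steps="0 0 0.1 0 0 0 0;0 0 0 0 0 0 0.3;0 0 0 0 0 0 0.45;0 0 0 0 0 0 0.55;0 0 0 0 0 0 0.55",
)

```text
time_s: 20.07
eef_pos: [428.9, 338.0, 85.6]
tcp_rot: [-0.0, 0.785, 0.62, 0.0]
ft_force: [0.2, 0.2, -0.3]
gripper_width: 47.0
gripper_force: 0.0
```

send_rows(
  steps="0 0 -0.2 0 0 0 0.65;0 0 -0.4 0 0 0 0.65;0 0 -0.6 0 0 0 0.65;0 0 -0.8 0 0 0 0.65;0 0 -1 0 0 0 0.65",
)

```text
time_s: 20.48
eef_pos: [428.1, 337.4, 176.3]
tcp_rot: [-0.0, 0.785, 0.62, -0.001]
ft_force: [-0.1, 0.5, -0.6]
gripper_width: 55.4
gripper_force: 0.0
```

send_rows(
  steps="0 0 -1 0 0 0 0.65;0 0 -1 0 0 0 0.65;-0.8 0 -0.6 0 0 0 0.65;-0.8 0 0 0 0 0 0.65;-0.8 0 0 0 0 0 0.65",
)

```text
time_s: 20.9
eef_pos: [412.6, 267.8, 256.3]
tcp_rot: [0.0, 0.785, 0.62, 0.002]
ft_force: [0.0, -0.1, -0.1]
gripper_width: 55.7
gripper_force: 0.0
```

send_rows(
  steps="-0.8 0 0 0 0 0 0.65;-0.8 0 0 0 0 0 0.65;-0.5 0 0 0 0 0 0.65;0 0 0 0 0 0 0.65;0 0 0 0 0 0 0.65",
)

```text
time_s: 21.32
eef_pos: [397.8, 206.4, 254.7]
tcp_rot: [0.0, 0.785, 0.619, 0.001]
ft_force: [0.4, -0.2, 0.2]
gripper_width: 55.4
gripper_force: 0.0
```

```bash
python3 - <<'E'
from h import *
im=env.read_camera("scene");a=im[140:350,200:420,::-1]
cv2.imwrite("pics/s5.png",cv2.resize(a,None,fx=2.7,fy=2.7))
for n in("scene","top","wrist"):
    c=env.get_calibration(n);im=env.read_camera(n);print(n);[print(x[0],x[1]) for x in blobs(im,(132,70,40),(158,255,255),8)[1]]
    print(proj(c,[[495.5,-116,131],[532.4,39.1,131]]).round(1).tolist())
E
```

```text
scene
[ 99.4 107.2] [ 76  97  49  22 452]
[236.9 168. ] [234 166   6   5  22]
[256.2 211.8] [253 209   7   6  28]
[376.5 295.6] [372 292   9   8  56]
[[236.4, 168.4], [255.8, 211.9]]
top
[451.4 122.2] [444  97  16  51 795]
[239. 184.] [236 181   7   7  37]
[294.2 195.5] [291 193   7   6  36]
[[293.9, 195.2], [238.9, 183.8]]
wrist
[236.3   1.1] [231   0  11   4  30]
[[374.9, 387.9], [394.9, 290.6]]
```

View pics/s5.png

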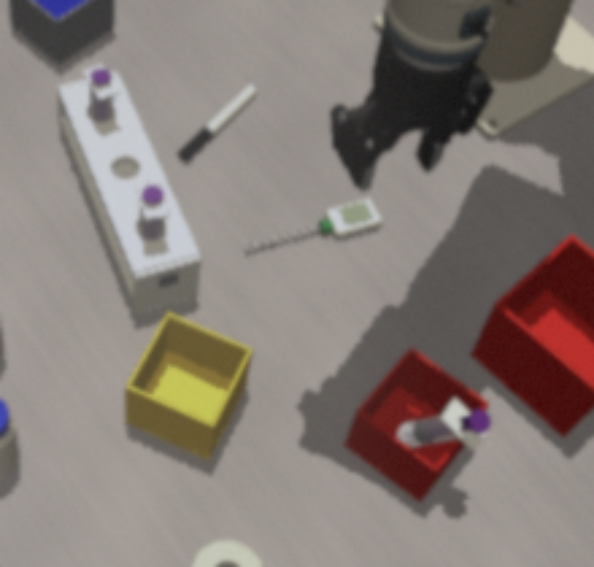

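The rejected syringe leans nozzle-down in the small red bin, with the nozzle at crop (405,435) and the disc over the rim at (478,422). The other two are upright and home. I'll wait a moment, confirm nothing is moving, and hand in.

send_rows(
  steps="0 0 0 0 0 0 0.65;0 0 0 0 0 0 0.65;0 0 0 0 0 0 0.65;0 0 0 0 0 0 0.65;0 0 0 0 0 0 0.65",
)

```text
time_s: 21.93
eef_pos: [397.5, 206.7, 253.4]
tcp_rot: [-0.0, 0.785, 0.62, -0.0]
ft_force: [0.6, 0.1, -0.7]
gripper_width: 55.6
gripper_force: 0.0
```

```bash
python3 - <<'E'
from h import *
c=env.get_calibration("scene")
b=[x[0] for x in blobs(env.read_camera("scene"),(132,70,40),(158,255,255),8)[1]];print(b)
d=b[-1]
if abs(d-[376.5,295.6]).max()<1: print(env.finish_job())
E
```

```text
[array([ 99.4, 107.2]), array([236.9, 168. ]), array([256.3, 211.8]), array([376.4, 295.6])]
the job is handed in; nothing more can be done
None
```

The job is handed in: the middle syringe was blocked and now rests nozzle-down in the small red bin, and the left and right plungers are fully home and upright in their wells; no verdict was returned.

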